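# Open the sole mould

## Robot

A 6-joint arm with a two-finger parallel gripper is mounted at the origin on the work surface. World frame = base frame: x ahead of the robot, y to its left, z up, the work surface at z = 0. Lengths are in mm, angles in rad, forces in N, time in s.
With the tool pointing down it reaches from about 250 to 850 mm from the base axis. Payload 12.5 kg.
Tool frame: the origin (TCP) lies between the finger pads; the fingertips stand 8 mm ahead of it and the grasp point (between the pads) lies 11 mm behind it; z points along the fingers, y is the line along which they close (so a half turn about z gives the same grasp; the last joint's range is limited). The gripper opens to 93 mm and grips with 3 to 60 N. Pads are 15 mm wide; open, the fingers measure 128 mm over their backs; the gripper's body (75 mm by 188 mm) begins 65 mm behind the grasp point.
Start: joints at [-1.193, 0.351, 1.652, -0, 1.139, -0.085], TCP at [245.566, -492.12, 226.633] pointing down, gripper open.
Joint ranges: [-2.75, 2.75], [-0.79, 2.1], [0.01, 2.65], [-1.57, 4.71], [0.07, 3.14], [-2.87, 2.87]. Speed limits (rad/s): [2.22, 2.22, 2.79, 3.14, 3.14, 3.14].

## Interface

Orientations are given as a unit quaternion [w, x, y, z].
In Python, from station import sensors, camera, manip gives the robot as it stands.
- The arm moves only by the shell command python3 -m pendant 'ROWS' [OPENING]. ROWS is JSON, a list of rows, each an object with "translation": the shift along the tool's x, y, z in m, a list of three; "yaw": the turn about the tool's z in degrees. A call has 1 to 12 rows; each row is the pose to reach, as a shift and turn from the pose commanded when the call began, along the tool's axes at that moment; what a row does not reach only later rows make up. A row lasts 1/12 s, in which the tool goes at most 41.7 mm and 7.16 degrees, less where a joint would pass 70% of its speed; a pose out of reach is approached as far as the arm can. A call with a gripper value outside its range is refused whole. OPENING is the opening, from -1 (shut) to 1 (fully open), so that 0 is half open, set as the call begins (- or left out, the last holds). The fingers move at their own pace and stop on an object; the grip force is fixed at half the most. Time passes only in rows, so rows that repeat a pose let the fingers close. It gives the time, the measured TCP pose, the force, the opening and the grip force at its end, in the units of the state.
- sensors.state(): the state, without advancing time (a new reading comes with each control period).
- camera(name): name is "scene" or "side" or "wrist"; returns a dict with "img" (420x560x3 uint8, blue, green, red), "K" (3x3 intrinsics, pixels), "R" (3x3) and "t" (3): a world point X has camera coordinates R X + t. Camera axes: x right, y down, z forward; pixel columns grow to the right and rows downward; lengths in mm; the calibration is good to about 2 mm. A picture is of the moment at which its call begins. There is no depth.
- manip.job_done(): hands the job in; it is judged then, once.
The state is a dict: "time_s": time; "q": joint angles; "joint_velocities": joint speeds; "joint_efforts": joint torques, N m; "tcp_pos": TCP position; "tool_rot": TCP orientation; "force": force on the tool from outside, world axes, zero at the start; "torque": the same for the moment, N m; "grip_width": finger opening in mm; "grip_force": force on a finger pad.
Only numpy, scipy, OpenCV 4.12 (cv2) and the standard library are available. Lean on these libraries where they do the work, as an engineer would, in place of code of your own. Each camera call takes 0.05 s, during which the arm holds its last target. There are 200 camera calls.

## Task

Open the sole mould on the shoemaker's bench: work the red ratchet handle counter-clockwise, lifting it off its serrations to swing it back for each new stroke, until the steel latch bar is drawn fully back, moving the bar only by the handle. Then lift the loose cover off the mould and lay it gently on the cork mat, right way up, lengthwise along the mat and centred on it. Leave the lasts, tin, bowl, jar and brush where they are.

Things in the scene. Friction and masses are not known exactly. Their poses are not given: they have to be found in the camera images.
- mould: The fixed sole mould on its green base plate (126 x 330 x 10 mm). Origin on the table under the centre of the aluminium mould box, which is 106 (x) x 196 (y) mm with its rim 50 mm above the table and 10 mm walls. Its z is up. The green latch housing (94 x 90 mm, top 80 mm above the table) stands at its -y end, centred 175 mm from the origin.
- pivot (a point): Vertical axis of handle and hub at the top of the green housing: 175 mm towards -y from the mould's origin, 80 mm above the table. The hub has 16 serrations, one every 0.393 rad, where they lie is not given; two teeth under the handle's head engage them with about 0.1 rad of play. Handle hub radius 36 mm, its top 108 mm above the table.
- handle_swing (a joint): Swing of the handle about its vertical axis, rad, growing counter-clockwise from above; stops at -0.65 and +0.65. At 0 its arm points from the pivot halfway between the mould's -x and -y (225 degrees in the mould's frame). Lifted, it swings almost freely; engaged, it turns the serrated hub, which resists with about 0.45 N m (4 N at the grip) both ways and stays where it is left.
- grip (a point): Middle of the red upright grip (28 mm diameter, 58 mm tall, taken from above), 120 mm from the pivot axis, 140 mm above the table when engaged (top of the arm below it 105 mm). Lifts straight up by at most 14 mm against 5 to 8 N, free from 7 mm. Let go, it drops into a gap, or rests on the serrations' tops 6 mm high until swung on a little, then drops in; it may start either way.
- latch (a joint): Travel of the steel latch bar, m: 0 with its tip over the cover's edge, 0.026 drawn fully back against a hard stop. The hub draws it back by 12 mm per rad turned counter-clockwise and pushes it forward again when turned clockwise: 2.2 rad in all, more than one stroke of the handle. At the stop the handle can be pushed no further.
- latch_tip (a point): Top middle of the front end of the latch bar (36 mm wide, 10 mm thick), 72 mm above the table. Latched it overlaps the cover's -y edge by 14 mm, 2 mm above it; it moves towards the mould's -y as it is drawn back.
- cover: The loose dark-grey metal cover, 0.3 to 0.65 kg: a plate 104 (x) x 190 (y) x 10 mm with a 172 x 82 x 8 mm locating lip beneath that fits into the mould with 2 mm of play all round. Origin under the centre of the lip, z up; seated, the origin is 42 mm above the table and the plate's top 60 mm above the table.
- cover_handle (a point): Centre of the wooden bar handle on the cover: 110 mm long along the cover's y, 18 mm wide (x), 16 mm high, centred 43 mm above the cover's origin, 17 mm of free space between bar and plate; pinch it across its width from above.
- mat: The fixed cork mat, 250 mm (its x) x 170 mm (its y), 3 mm thick; origin on the table under its centre. The cover's y goes along the mat's x.
- last_a: Brown wooden shoe last, 240 x 76 x 95 mm, a bystander; origin underneath its middle.
- last_b: Pale wooden shoe last, 240 x 76 x 95 mm, a bystander; origin underneath its middle.
- glue_tin: Glue tin, 90 mm diameter, 110 mm tall, a bystander; origin under its centre.
- tack_bowl: Dark steel bowl, 110 mm diameter, 50 mm tall, a bystander; origin under its centre.
- polish_jar: Small jar, 64 mm diameter, 75 mm tall, a bystander; origin under its centre.
- brush: Brush with a wooden handle lying on the bench in front of the mould, a bystander.
There are look-alikes about, which are no part of the job. What is shaped like the cover but blue is not meant.

How it is judged (in metres and radians):
On the way, in this order (a step that is already met when the one before it is completed fails the run):
1. the latch bar is drawn fully back by the handle, the cover still seated in the mould (value of joint latch above 0.0235 m and height (world z) of cover below 0.047 m), for 0.2 s.
2. the cover is lifted clear of the mould (height (world z) of cover above 0.06 m), for 0.1 s.
At the end, for the whole second after the job is handed in: the latch bar is drawn back (at least 22.5 of its 26 mm) and the cover lies at rest on the mat, right way up and flat, within 40 mm of the mat's centre along either of its sides and within 0.3 rad of lengthwise (value of joint latch above 0.0225 m and x of cover in the frame of mat between -0.04 and 0.04 m and y of cover in the frame of mat between -0.04 and 0.04 m and z of cover in the frame of mat below 0.008 m and angle between the y axis of cover and the x axis of mat, either way round below 0.3 rad and angle between cover's own z axis and vertical below 0.08 rad and linear speed of cover below 0.02 m/s); the robot touches nothing.
It fails at once if the latch bar is pushed directly by the robot (contact force between latch and the fingers above 6 N or contact force between latch and the arm above 6 N).
It fails at once if the cover is dropped or slammed onto the mat or the bench (linear speed of cover above 0.6 m/s and height (world z) of cover below 0.03 m).
It fails at once if a bystander is moved by more than 30 mm (distance of any of last_a, last_b, glue_tin, tack_bowl, polish_jar, brush from where it was at the start of the episode above 0.03 m).
It also fails if it takes over 72 s, if anything falls off the work surface, if the arm or the gripper's body presses on something with over 40 N, if the wrist force passes 120 N, or if a joint passes its speed limit or range.

## Working session

There is one attempt and no reset: what is moved stays moved. The work goes in short steps, Python scripts to look and compute and a shell command to move; the robot and the scene stay as the last step left them, time stands still between calls to the robot, and variables do not carry over. Pictures are saved under pics/ and viewed, at most 10 in all, crops included, and the job is handed in when it is done.

```bash
ls; mkdir -p pics; python3 - <<'E'
from station import sensors,camera
import cv2
for n in ("scene","side"):
    c=camera(n); cv2.imwrite(f"pics/{n}0.png",c["img"]); print(n,c["K"],c["R"],c["t"])
s=sensors.state(); print(s)
E
```

```text
pics
scene [[537.50295221   0.         281.27009996]
 [  0.         537.50295221 210.97039268]
 [  0.           0.           1.        ]] [[-0.74163424  0.67052174 -0.01947432]
 [ 0.50254498  0.53614438 -0.67823134]
 [-0.44432781 -0.5127863  -0.73459036]] [ 344.12241653 -162.18974501 1846.95094062]
side [[499.70867238   0.         270.64781569]
 [  0.         499.70867238 202.45732322]
 [  0.           0.           1.        ]] [[-0.81731943 -0.57606724 -0.01163962]
 [-0.41765243  0.60623655 -0.67678926]
 [ 0.39693248 -0.5482917  -0.73608479]] [ 393.8110459   275.92655245 1274.27875819]
{'time_s': 0.1, 'q': array([-1.19260695e+00,  3.51168453e-01,  1.65235341e+00,  9.35497407e-06,
        1.13910769e+00, -8.46083785e-02]), 'joint_velocities': array([-0.00179904, -0.0001883 , -0.00287775,  0.00041075, -0.00063659,
        0.0009822 ]), 'joint_efforts': array([-1.31769248e-04, -4.98027420e+01, -2.85704130e+01,  6.99476106e-02,
        2.39305256e-02, -2.08287940e-05]), 'tcp_pos': array([ 245.45849387, -491.85243686,  226.16541712]), 'tool_rot': array([-5.13493783e-04,  9.73346848e-01,  2.29337403e-01, -7.16285673e-05]), 'force': array([ 0.59046469, -0.49610323, -0.65522354]), 'torque': array([-0.01347583, -0.05008479,  0.00073679]), 'grip_force': 0.0, 'grip_width': 93.01656833000713}
```

View pics/scene0.png

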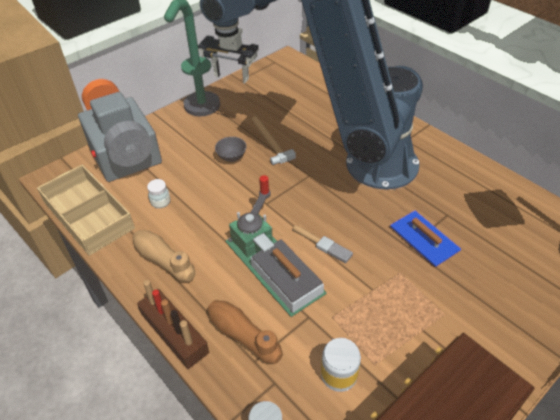

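View pics/side0.png

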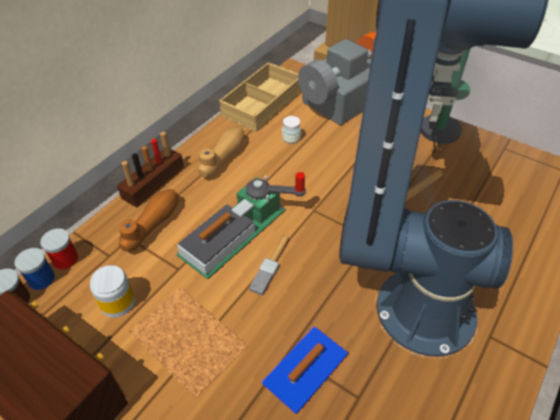

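Candidates for the cover: the dark-grey plate with a wooden bar on the green-based mould (scene 285,268; side 215,228), and the blue plate (scene 425,238; side 306,368). The grey one fits because it sits in the mould under the latch bar. I'll confirm it in an enlarged crop.

```bash
cat > h.py <<'E'
import numpy as np,cv2
from station import sensors,camera
def proj(c,X):
    p=(np.atleast_2d(X)@c["R"].T+c["t"])@c["K"].T; return p[:,:2]/p[:,2:]
def at_z(c,uv,z):
    uv=np.atleast_2d(np.array(uv,float)); d=np.c_[uv,np.ones(len(uv))]@np.linalg.inv(c["K"]).T@c["R"]
    o=-c["R"].T@c["t"]; return o+d*((z-o[2])/d[:,2])[:,None]
E
python3 - <<'E'
from h import *
a=camera("scene");b=camera("side")
A=cv2.resize(a["img"][170:315,215:335],None,fx=3.3,fy=3.3,interpolation=cv2.INTER_CUBIC)
B=cv2.resize(b["img"][165:280,170:315],None,fx=2.75,fy=2.75,interpolation=cv2.INTER_CUBIC)
o=np.zeros((480,800,3),np.uint8);o[:A.shape[0],:A.shape[1]]=A[:480];o[:B.shape[0],400:400+B.shape[1]]=B
cv2.imwrite("pics/crop1.png",o)
# mat, by colour in both
for c,uv in ((a,(388,318)),(b,(188,340))):
    lab=cv2.cvtColor(cv2.GaussianBlur(c["img"],(5,5),0),cv2.COLOR_BGR2LAB).astype(float)
    ref=np.median(lab[uv[1]-15:uv[1]+15,uv[0]-15:uv[0]+15].reshape(-1,3),0); print(ref)
    m=(np.abs(lab-ref)<[45,12,14]).all(2).astype(np.uint8)
    m=cv2.morphologyEx(m,cv2.MORPH_OPEN,np.ones((5,5)));
    n,l,st,_=cv2.connectedComponentsWithStats(m);k=l[uv[1],uv[0]]
    cnt=max(cv2.findContours((l==k).astype(np.uint8),0,2)[0],key=cv2.contourArea)[:,0]
    print(st[k]); r=cv2.minAreaRect(at_z(c,cnt,3)[:,:2].astype(np.float32));print(r)
    # green base
    hsv=cv2.cvtColor(c["img"],cv2.COLOR_BGR2HSV)
E
```

```text
[168. 141. 156.]
[    0     0   560   420 97332]
((582.121337890625, -592.7342529296875), (1303.088134765625, 2823.393798828125), 19.186904907226562)
[161. 146. 168.]
[   35    96   326   324 47920]
((586.8856201171875, 9.170654296875), (1244.599365234375, 721.305419921875), 89.9535140991211)
```

View pics/crop1.png

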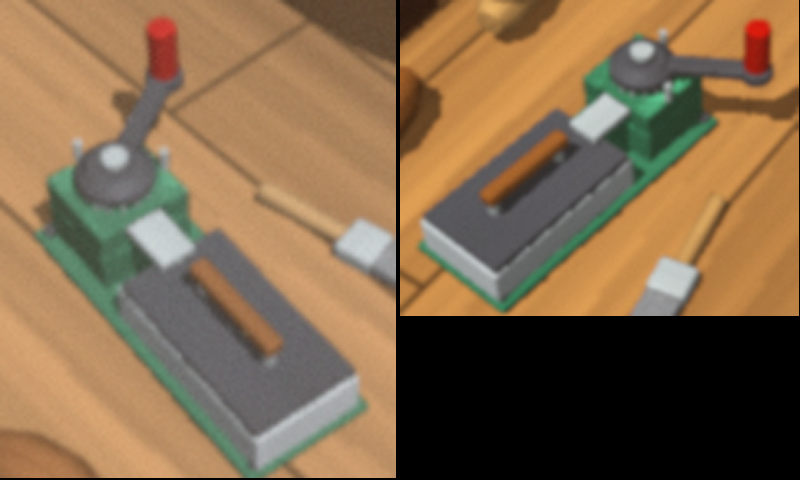

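The crop shows the dark-grey cover with its wooden bar on the mould, latch bar over its edge and the red handle swung towards -x. It is the cover meant. Now I'll fit the poses from the clicked corners.

```bash
cat > fit.py <<'E'
from h import *
from scipy.optimize import least_squares
a=camera("scene");b=camera("side")
S=lambda u,v:(215+u/3.3,170+v/3.3); D=lambda u,v:(170+(u-400)/2.75,165+v/2.75)
P=[(52,-95,60),(-52,-95,60),(-52,95,60),(52,95,60),(0,-175,112)]
s=[S(120,293),S(218,232),S(357,375),S(257,436),S(115,155)]
d=[D(560,112),D(635,160),D(500,270),D(425,220),D(642,50)]
gs=[S(162,25),S(163,52)];gd=[D(758,27),D(758,48)]
def rz(t): return np.array([[np.cos(t),-np.sin(t),0],[np.sin(t),np.cos(t),0],[0,0,1]])
def res(p):
    T=lambda X:np.array(X,float)@rz(p[2]).T+[p[0],p[1],0]
    g=5*np.pi/4+p[3]; G=[(120*np.cos(g),-175+120*np.sin(g),z+p[4]) for z in (169,140)]
    W=T(P+G); return np.r_[(proj(a,W)-(s+gs)).ravel(),(proj(b,W)-(d+gd)).ravel()]
g0=at_z(a,s[2:3],60)[0]
best=min((least_squares(res,[600,-150,t,-.4,3],loss='soft_l1') for t in np.arange(-3,3.2,1)),key=lambda r:r.cost)
p=best.x;print("mould",p.round(3),"cost",best.cost,"\n",best.fun.reshape(2,-1,2).round(1).tolist())
T=lambda X:np.array(X,float)@rz(p[2])[:].T+[p[0],p[1],0]
g=5*np.pi/4+p[3];print("grip",T([120*np.cos(g),-175+120*np.sin(g),140]),"pivot",T([0,-175,80]))
ms=[(400,276),(445,312),(380,362),(333,318)];md=[(130,335),(192,390),(245,345),(180,290)]
print(at_z(a,ms,3).round(),at_z(b,md,3).round())
E
python3 fit.py
```

```text
mould [566.222 138.09   12.475  31.216  -7.936] cost 15.252855546624454 
 [[[0.4, -3.7], [0.3, -2.6], [0.5, -3.2], [0.2, -1.7], [-0.2, 0.6], [-0.2, 0.1], [-0.1, -1.1]], [[-1.4, -1.8], [-1.9, -1.7], [-1.2, 0.7], [-0.9, -1.3], [-0.1, 1.2], [0.2, 0.5], [-0.2, 0.2]]]
grip [444.59463234 -93.10496577 140.        ] pivot [550.23230561 -36.17797758  80.        ]
[[324. 347.   3.]
 [328. 504.   3.]
 [566. 482.   3.]
 [561. 313.   3.]] [[569. 480.   3.]
 [352. 496.   3.]
 [319. 339.   3.]
 [555. 312.   3.]]
```

```bash
sed -i 's/T=lambda X:np.array(X,float)@rz(p\[2\]).T+\[p\[0\],p\[1\],0\]$/T=lambda X:np.array(X,float)@rz(p[2]).T+[p[0],p[1],0]/; s/W=T(P+G);/P2=P[:4]+[(0,-175,112+p[5])];W=T(P2+G);/; s/-.4,3\]/-.4,3,0]/' fit.py; cat >> fit.py <<'E'
for uvs,uvd in zip(s+gs,d+gd):
    M=[];r=[]
    for c,uv in((a,uvs),(b,uvd)):
        o=-c["R"].T@c["t"];q=at_z(c,uv,0)[0]-o;q/=np.linalg.norm(q);N=np.eye(3)-np.outer(q,q);M.append(N);r.append(N@o)
    X=np.linalg.lstsq(np.vstack(M),np.hstack(r),rcond=None)[0];print("tri",X.round(1),(proj(a,X)-uvs).round(1))
E
python3 fit.py
```

```text
mould [ 566.496  138.782   12.473 -157.273   -7.735    4.468] cost 14.485631812163659 
 [[[0.5, -3.6], [0.4, -2.5], [0.5, -2.9], [0.3, -1.5], [-0.1, -0.3], [-0.2, 0.1], [-0.1, -1.0]], [[-1.5, -1.7], [-2.1, -1.6], [-1.5, 0.8], [-1.1, -1.2], [-0.2, 0.3], [0.1, 0.4], [-0.3, 0.2]]]
grip [444.79129415 -92.84746079 140.        ] pivot [550.17727493 -35.45586684  80.        ]
[[324. 347.   3.]
 [328. 504.   3.]
 [566. 482.   3.]
 [561. 313.   3.]] [[569. 480.   3.]
 [352. 496.   3.]
 [319. 339.   3.]
 [555. 312.   3.]]
tri [610.7  34.8  44.2] [[-0.5 -0.8]]
tri [504.6  43.5  45.7] [[-0.4 -0.6]]
tri [525.8 234.9  51.5] [[-1.  -1.4]]
tri [626.9 226.6  51.7] [[-0.2 -0.2]]
tri [550.2 -35.9 116.1] [[-0.2 -0.3]]
tri [444.8 -92.1 162.9] [[-0.1 -0.2]]
tri [445.2 -93.4 130. ] [[-0.3 -0.5]]
```

```bash
python3 -m pendant '[{"translation":[0.03,-0.022,0],"yaw":0},{"translation":[0.06,-0.045,0],"yaw":0},{"translation":[0.09,-0.068,0],"yaw":0},{"translation":[0.12,-0.09,0],"yaw":0},{"translation":[0.15,-0.113,0],"yaw":0},{"translation":[0.18,-0.135,0],"yaw":0},{"translation":[0.21,-0.158,0],"yaw":0},{"translation":[0.24,-0.18,0],"yaw":0},{"translation":[0.27,-0.203,0],"yaw":0},{"translation":[0.30,-0.225,0],"yaw":0},{"translation":[0.33,-0.248,0],"yaw":0},{"translation":[0.357,-0.268,0],"yaw":0}]' 1 && python3 -m pendant '[{"translation":[0,0,0],"yaw":0},{"translation":[0,0,0],"yaw":0},{"translation":[0,0,0],"yaw":0}]'
python3 - <<'E'
from h import *
c=camera("wrist");cv2.imwrite("pics/w1.png",c["img"]);s=sensors.state();print(s["tcp_pos"],s["tool_rot"],s["q"])
m=cv2.inRange(cv2.cvtColor(c["img"],cv2.COLOR_BGR2HSV),(0,170,60),(6,255,255))
n,l,st,ce=cv2.connectedComponentsWithStats(m)
for i in np.argsort(-st[1:,4])[:3]+1: print(st[i],ce[i],at_z(c,ce[i],165))
print(proj(c,[445,-93,169]),proj(c,[567,138,93]),proj(c,[550,-36,108]))
E
```

```text
time_s: 1.4
tcp_pos: [445.9, -90.8, 226.8]
tool_rot: [0.0, 0.973, 0.229, 0.0]
force: [-0.3, -1.0, 0.8]
grip_width: 93.2
grip_force: 0.0
time_s: 1.65
tcp_pos: [445.2, -93.2, 226.6]
tool_rot: [0.0, 0.973, 0.23, -0.0]
force: [0.1, 0.1, -0.4]
grip_width: 92.9
grip_force: 0.0
[445.02830486 -93.63251147 226.59752392] [ 4.79338130e-05  9.73416068e-01  2.29043974e-01 -1.17445805e-04] [-3.09679270e-01  1.76416019e-01  1.88528256e+00 -2.30289424e-04
  1.08004611e+00  7.99034733e-01]
[ 263  189   40   51 1578] [282.28200253 214.29277567] [[452.84791774 -90.70311097 165.        ]]
[[280.09909546 227.57714313]] [[ 70.17123954 -84.7439529 ]] [[274.86683469  50.78030285]]
```

View pics/w1.png

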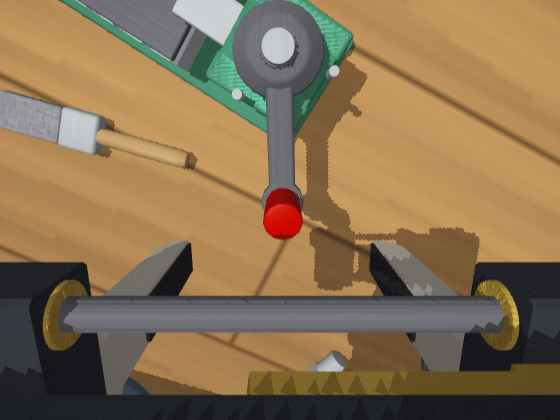

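The wrist view shows the red grip's top centred near (283,220) and the hub's silver cap near (278,46). The arm lies almost along the tool's x.

```bash
python3 - <<'E'
from h import *
c=camera("wrist")
print(at_z(c,(283,220),169),at_z(c,(278,46),113))
G=at_z(c,(283,220),169)[0][:2];H=at_z(c,(278,46),113)[0][:2];v=G-H;print(np.linalg.norm(v),np.degrees(np.arctan2(v[1],v[0])))
# mould direction: green base long edge pixels (62,0)->(265,130) z=10
e=at_z(c,[(62,0),(265,130)],10)[:,:2];d=e[0]-e[1];print("mould y heading",np.degrees(np.arctan2(d[1],d[0])))
E
```

```text
[[450.42337588 -92.79769903 169.        ]] [[553.101086   -37.63114176 113.        ]]
116.5592604391868 -151.75180413269334
mould y heading 84.38606763339796
```

```bash
python3 -m pendant '[{"translation":[0.002,0,0.02],"yaw":0},{"translation":[0.002,0,0.045],"yaw":0},{"translation":[0.002,0,0.07],"yaw":0},{"translation":[0.002,0,0.09],"yaw":0},{"translation":[0.002,0,0.0975],"yaw":0},{"translation":[0.002,0,0.0975],"yaw":0},{"translation":[0.002,0,0.0975],"yaw":0}]' 1 && python3 -m pendant '[{"translation":[0,0,0],"yaw":0},{"translation":[0,0,0],"yaw":0},{"translation":[0,0,0],"yaw":0},{"translation":[0,0,0],"yaw":0},{"translation":[0,0,0],"yaw":0},{"translation":[0,0,0],"yaw":0}]' -1
```

```text
time_s: 2.33
tcp_pos: [447.3, -92.7, 129.7]
tool_rot: [0.0, 0.973, 0.229, 0.0]
force: [0.8, 0.4, 0.2]
grip_width: 93.2
grip_force: 0.0
time_s: 2.83
tcp_pos: [447.2, -92.0, 129.3]
tool_rot: [0.0, 0.973, 0.229, 0.0]
force: [-1.1, -0.2, 0.5]
grip_width: 57.3
grip_force: 0.0
```

```bash
python3 -m pendant '[{"translation":[0,0,0],"yaw":0},{"translation":[0,0,0],"yaw":0},{"translation":[0,0,0],"yaw":0},{"translation":[0,0,0],"yaw":0},{"translation":[0,0,0],"yaw":0},{"translation":[0,0,0],"yaw":0},{"translation":[0,0,0],"yaw":0}]' -1 && python3 -m pendant '[{"translation":[0,0,-0.004],"yaw":0},{"translation":[0,0,-0.008],"yaw":0},{"translation":[0,0,-0.01],"yaw":0},{"translation":[0,0,-0.01],"yaw":0}]'
```

```text
time_s: 3.42
tcp_pos: [447.2, -92.1, 129.1]
tool_rot: [0.0, 0.973, 0.229, 0.0]
force: [-0.1, -0.7, 0.8]
grip_width: 27.4
grip_force: 30.0
time_s: 3.75
tcp_pos: [447.3, -91.9, 139.4]
tool_rot: [0.0, 0.973, 0.229, 0.0]
force: [4.3, 0.8, -6.0]
grip_width: 27.4
grip_force: 30.0
```

```bash
python3 -m pendant '[{"translation":[0.0007,-0.0125,0],"yaw":6},{"translation":[0.0026,-0.0249,0],"yaw":12},{"translation":[0.0059,-0.0371,0],"yaw":18},{"translation":[0.0091,-0.0459,0],"yaw":22.5},{"translation":[0.0091,-0.0459,0],"yaw":22.5}]' && python3 -m pendant '[{"translation":[0,0,0.004],"yaw":0},{"translation":[0,0,0.008],"yaw":0},{"translation":[0,0,0.01],"yaw":0},{"translation":[0,0,0.01],"yaw":0}]'
```

```text
time_s: 4.17
tcp_pos: [434.4, -46.0, 139.0]
tool_rot: [0.0, 0.999, 0.034, -0.0]
force: [2.2, -3.2, -6.7]
grip_width: 27.4
grip_force: 30.0
time_s: 4.5
tcp_pos: [434.1, -47.3, 128.8]
tool_rot: [-0.0, 0.999, 0.036, -0.001]
force: [-5.7, 0.1, 5.2]
grip_width: 27.5
grip_force: 30.0
```

```bash
python3 -m pendant '[{"translation":[0.0007,0.0125,0],"yaw":-6},{"translation":[0.0026,0.0249,0],"yaw":-12},{"translation":[0.0059,0.0371,0],"yaw":-18},{"translation":[0.0059,0.0371,0],"yaw":-18}]' ; python3 - <<'E'
from h import *
c=camera("side");a=camera("scene")
o=np.zeros((480,800,3),np.uint8)
A=cv2.resize(a["img"][170:315,215:335],None,fx=3.3,fy=3.3,interpolation=cv2.INTER_CUBIC)
B=cv2.resize(c["img"][165:280,170:315],None,fx=2.75,fy=2.75,interpolation=cv2.INTER_CUBIC)
o[:A.shape[0],:A.shape[1]]=A[:480];o[:B.shape[0],400:400+B.shape[1]]=B
cv2.imwrite("pics/s2.png",o)
E
```

```text
time_s: 4.83
tcp_pos: [443.6, -84.8, 129.0]
tool_rot: [-0.0, 0.981, 0.193, -0.0]
force: [-0.1, 4.6, -1.0]
grip_width: 27.6
grip_force: 30.0
```

View pics/s2.png

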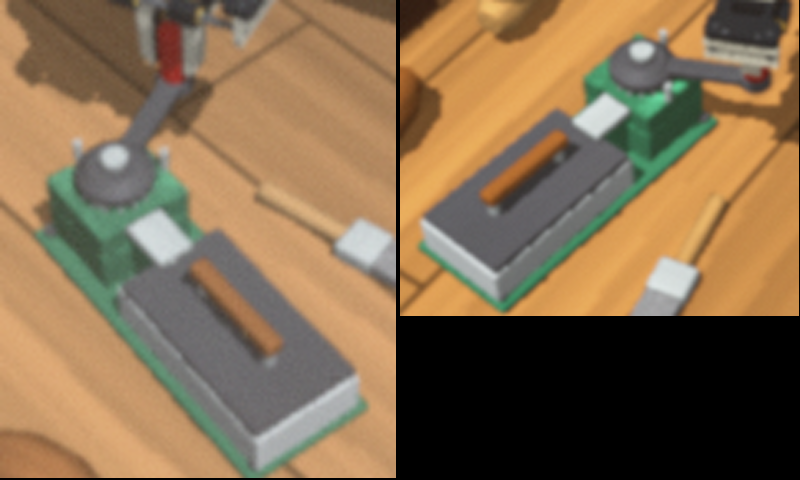

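The wrist force is about 4.6 N against the stroke, so the teeth are engaged. The picture shows the bar's tip near (160,240) still over the cover's edge, as expected this early. Continuing the stroke.

```bash
python3 -m pendant '[{"translation":[0.0007,0.0125,0],"yaw":-6},{"translation":[0.0026,0.0249,0],"yaw":-12},{"translation":[0.0059,0.0371,0],"yaw":-18},{"translation":[0.0104,0.0488,0],"yaw":-24},{"translation":[0.0161,0.06,0],"yaw":-30},{"translation":[0.0229,0.0705,0],"yaw":-36},{"translation":[0.0308,0.0803,0],"yaw":-42},{"translation":[0.0397,0.0892,0],"yaw":-48},{"translation":[0.0397,0.0892,0],"yaw":-48}]';  python3 -m pendant '[{"translation":[0,0,0],"yaw":0},{"translation":[0,0,-0.004],"yaw":0},{"translation":[0,0,-0.008],"yaw":0},{"translation":[0,0,-0.011],"yaw":0},{"translation":[0,0,-0.011],"yaw":0}]'
```

```text
time_s: 5.68
tcp_pos: [514.4, -150.2, 128.6]
tool_rot: [-0.001, 0.818, 0.575, 0.0]
force: [0.3, 6.4, -0.4]
grip_width: 27.7
grip_force: 30.0
time_s: 6.1
tcp_pos: [513.5, -149.7, 139.9]
tool_rot: [-0.001, 0.82, 0.572, 0.0]
force: [2.8, 8.3, -7.2]
grip_width: 27.9
grip_force: 30.0
```

```bash
python3 -m pendant '[{"translation":[0.0007,-0.0125,0],"yaw":6},{"translation":[0.0026,-0.0249,0],"yaw":12},{"translation":[0.0059,-0.0371,0],"yaw":18},{"translation":[0.0104,-0.0488,0],"yaw":24},{"translation":[0.0161,-0.06,0],"yaw":30},{"translation":[0.0229,-0.0705,0],"yaw":36},{"translation":[0.0308,-0.0803,0],"yaw":42},{"translation":[0.0382,-0.0878,0],"yaw":47},{"translation":[0.0382,-0.0878,0],"yaw":47}]'; python3 -m pendant '[{"translation":[0,0,0.004],"yaw":0},{"translation":[0,0,0.008],"yaw":0},{"translation":[0,0,0.011],"yaw":0},{"translation":[0,0,0.011],"yaw":0}]'
```

```text
time_s: 6.85
tcp_pos: [443.5, -83.7, 139.9]
tool_rot: [-0.0, 0.981, 0.196, 0.0]
force: [2.5, 0.6, -6.6]
grip_width: 27.4
grip_force: 30.0
time_s: 7.18
tcp_pos: [444.0, -85.7, 128.8]
tool_rot: [0.0, 0.98, 0.199, -0.0]
force: [-2.3, -1.9, 2.1]
grip_width: 27.3
grip_force: 30.0
```

```bash
python3 -m pendant '[{"translation":[0.0007,0.0125,0],"yaw":-6},{"translation":[0.0026,0.0249,0],"yaw":-12},{"translation":[0.0059,0.0371,0],"yaw":-18},{"translation":[0.0104,0.0488,0],"yaw":-24},{"translation":[0.0161,0.06,0],"yaw":-30},{"translation":[0.0229,0.0705,0],"yaw":-36},{"translation":[0.0308,0.0803,0],"yaw":-42},{"translation":[0.0397,0.0892,0],"yaw":-48}]';  python3 -m pendant '[{"translation":[0,0,0],"yaw":0},{"translation":[0,0,-0.004],"yaw":0},{"translation":[0,0,-0.008],"yaw":0},{"translation":[0,0,-0.011],"yaw":0},{"translation":[0,0,-0.011],"yaw":0}]'
```

```text
time_s: 7.85
tcp_pos: [515.6, -150.9, 128.5]
tool_rot: [-0.002, 0.813, 0.582, 0.0]
force: [2.1, 14.8, -3.7]
grip_width: 27.5
grip_force: 30.0
time_s: 8.27
tcp_pos: [515.6, -150.6, 139.9]
tool_rot: [-0.001, 0.814, 0.581, 0.001]
force: [3.5, 11.2, -6.6]
grip_width: 27.5
grip_force: 30.0
```

```bash
python3 -m pendant '[{"translation":[0.0017,-0.0125,0],"yaw":6},{"translation":[0.0046,-0.0249,0],"yaw":12},{"translation":[0.0079,-0.0371,0],"yaw":18},{"translation":[0.0124,-0.0488,0],"yaw":24},{"translation":[0.0181,-0.06,0],"yaw":30},{"translation":[0.0249,-0.0705,0],"yaw":36},{"translation":[0.0328,-0.0803,0],"yaw":42},{"translation":[0.0402,-0.0878,0],"yaw":47},{"translation":[0.0402,-0.0878,0],"yaw":47}]'; python3 -m pendant '[{"translation":[0,0,0.004],"yaw":0},{"translation":[0,0,0.008],"yaw":0},{"translation":[0,0,0.011],"yaw":0},{"translation":[0,0,0.011],"yaw":0}]';python3 -m pendant '[{"translation":[0.0003,0.0063,0],"yaw":-3},{"translation":[0.0007,0.0125,0],"yaw":-6},{"translation":[0.0015,0.0187,0],"yaw":-9},{"translation":[0.0026,0.0249,0],"yaw":-12},{"translation":[0.0026,0.0249,0],"yaw":-12}]'
```

```text
time_s: 9.02
tcp_pos: [444.4, -84.7, 139.7]
tool_rot: [-0.0, 0.979, 0.206, -0.001]
force: [-2.6, -2.4, -6.0]
grip_width: 27.5
grip_force: 30.0
time_s: 9.35
tcp_pos: [445.1, -86.5, 128.8]
tool_rot: [0.0, 0.978, 0.21, -0.001]
force: [-9.0, -5.5, 6.2]
grip_width: 27.6
grip_force: 30.0
time_s: 9.77
tcp_pos: [458.1, -108.4, 129.0]
tool_rot: [-0.0, 0.95, 0.312, -0.001]
force: [-7.2, -0.5, 4.8]
grip_width: 27.2
grip_force: 30.0
```

```bash
for i in 1; do python3 -m pendant '[{"translation":[0.0003,0.0063,0],"yaw":-3},{"translation":[0.0007,0.0125,0],"yaw":-6},{"translation":[0.0007,0.0125,0],"yaw":-6}]'; python3 -m pendant '[{"translation":[0.0003,0.0063,0],"yaw":-3},{"translation":[0.0003,0.0063,0],"yaw":-3}]';  done; python3 - <<'E'
from h import *
c=camera("side");a=camera("scene")
o=np.zeros((480,800,3),np.uint8)
A=cv2.resize(a["img"][170:315,215:335],None,fx=3.3,fy=3.3,interpolation=cv2.INTER_CUBIC)
B=cv2.resize(c["img"][165:280,170:315],None,fx=2.75,fy=2.75,interpolation=cv2.INTER_CUBIC)
o[:A.shape[0],:A.shape[1]]=A[:480];o[:B.shape[0],400:400+B.shape[1]]=B
cv2.imwrite("pics/s3.png",o)
E
```

```text
time_s: 10.02
tcp_pos: [465.5, -117.5, 128.8]
tool_rot: [-0.001, 0.933, 0.361, -0.001]
force: [-8.4, 1.1, 5.7]
grip_width: 27.4
grip_force: 30.0
time_s: 10.18
tcp_pos: [468.3, -120.5, 128.3]
tool_rot: [-0.003, 0.923, 0.385, -0.002]
force: [-15.2, 9.6, 10.1]
grip_width: 27.8
grip_force: 30.0
```

View pics/s3.png

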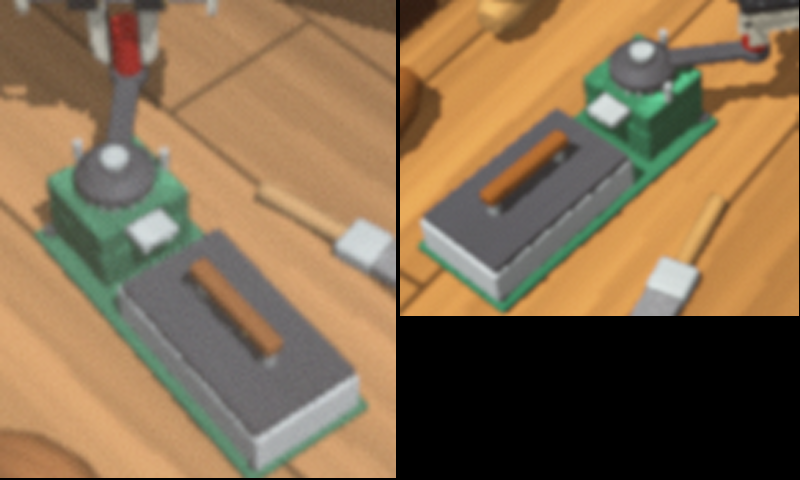

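The bar has drawn back clear of the cover's edge (tip near 155,240 in the crop), and the resistance has jumped to about 17 N. I'll push slightly more to check that this is the stop.

```bash
python3 -m pendant '[{"translation":[0,0.003,0],"yaw":-1},{"translation":[0,0.003,0],"yaw":-1},{"translation":[0,0.003,0],"yaw":-1}]'
python3 - <<'E'
from h import *
# measure latch tip edge in scene: predicted tip corners for travel 0,.02,.026 vs white blob
import numpy as np
yaw=-.096;c_,s_=np.cos(yaw),np.sin(yaw);piv=np.array([551,-37])
for n in("scene","side"):
    c=camera(n);hsv=cv2.cvtColor(c["img"],cv2.COLOR_BGR2HSV)
    f=lambda x,y,z:[piv[0]+c_*x-s_*y,piv[1]+s_*x+c_*y,z]
    for tr in(0,20,23,26): print(n,tr,proj(c,[f(-18,94-tr,72),f(0,94-tr,72),f(18,94-tr,72)]).round(1).tolist())
E
```

```text
time_s: 10.53
tcp_pos: [469.1, -121.5, 128.0]
tool_rot: [-0.005, 0.92, 0.392, -0.003]
force: [-18.4, 14.4, 12.3]
grip_width: 27.5
grip_force: 30.0
scene 0 [[274.1, 243.7], [269.0, 246.7], [263.8, 249.7]]
scene 20 [[270.0, 239.4], [264.9, 242.3], [259.7, 245.3]]
scene 23 [[269.4, 238.7], [264.3, 241.7], [259.1, 244.7]]
scene 26 [[268.8, 238.1], [263.6, 241.0], [258.5, 244.0]]
side 0 [[240.9, 215.3], [236.2, 212.2], [231.6, 209.2]]
side 20 [[245.7, 211.2], [241.0, 208.2], [236.4, 205.2]]
side 23 [[246.4, 210.6], [241.8, 207.6], [237.2, 204.6]]
side 26 [[247.1, 210.0], [242.5, 207.0], [237.9, 204.0]]
```

```bash
python3 -m pendant '[{"translation":[0,-0.003,0],"yaw":1},{"translation":[0,-0.005,0],"yaw":2},{"translation":[0,-0.005,0],"yaw":2}]'; python3 -m pendant '[{"translation":[0,0,0],"yaw":0},{"translation":[0,0,0],"yaw":0},{"translation":[0,0,0],"yaw":0},{"translation":[0,0,0],"yaw":0},{"translation":[0,0,0],"yaw":0},{"translation":[0,0,0],"yaw":0}]' 1;  python3 -m pendant '[{"translation":[0,0,-0.02],"yaw":0},{"translation":[0,0,-0.05],"yaw":0},{"translation":[0,0,-0.08],"yaw":0},{"translation":[0,0,-0.11],"yaw":0},{"translation":[0,0,-0.14],"yaw":0},{"translation":[0,0,-0.14],"yaw":0}]'; python3 - <<'E'
from station import sensors
s=sensors.state();print(s["q"],s["tool_rot"])
E
```

```text
time_s: 10.88
tcp_pos: [466.9, -118.9, 128.5]
tool_rot: [-0.003, 0.927, 0.376, -0.002]
force: [-11.9, 10.2, 7.1]
grip_width: 27.7
grip_force: 30.0
time_s: 11.38
tcp_pos: [469.4, -120.4, 129.3]
tool_rot: [0.0, 0.927, 0.375, 0.0]
force: [-0.3, -0.2, 0.1]
grip_width: 62.7
grip_force: 0.0
time_s: 11.88
tcp_pos: [471.1, -120.8, 274.6]
tool_rot: [0.003, 0.927, 0.375, 0.003]
force: [0.3, 0.4, 1.0]
grip_width: 92.7
grip_force: 0.0
[-3.46718925e-01  1.79638322e-01  1.75532709e+00  2.19232831e-05
  1.19751430e+00  4.55223558e-01] [0.00303484 0.92700536 0.37502039 0.0033987 ]
```

```bash
python3 -m pendant '[{"translation":[0.025,-0.012,0],"yaw":-4},{"translation":[0.05,-0.024,0],"yaw":-8},{"translation":[0.075,-0.036,0],"yaw":-12},{"translation":[0.1,-0.048,0],"yaw":-16},{"translation":[0.125,-0.06,0],"yaw":-20},{"translation":[0.15,-0.072,0],"yaw":-24},{"translation":[0.175,-0.084,0],"yaw":-28},{"translation":[0.2,-0.096,0],"yaw":-33},{"translation":[0.225,-0.108,0],"yaw":-37},{"translation":[0.249,-0.118,0],"yaw":-40.5},{"translation":[0.249,-0.118,0],"yaw":-40.5},{"translation":[0.249,-0.118,0],"yaw":-40.5}]' 1
python3 - <<'E'
from h import *
c=camera("wrist");cv2.imwrite("pics/w2.png",c["img"]);s=sensors.state();print(s["tcp_pos"],s["tool_rot"])
hsv=cv2.cvtColor(c["img"],cv2.COLOR_BGR2HSV);m=cv2.inRange(hsv,(4,120,70),(14,255,220))
m=cv2.morphologyEx(m,cv2.MORPH_OPEN,np.ones((3,3)))
n,l,st,ce=cv2.connectedComponentsWithStats(m)
print(proj(c,[567.8,137,93]))
for i in np.argsort(-st[1:,4])[:4]+1:
    cnt=max(cv2.findContours((l==i).astype(np.uint8),0,2)[0],key=cv2.contourArea)[:,0]
    print(st[i],cv2.minAreaRect(at_z(c,cnt,93)[:,:2].astype(np.float32)))
E
```

```text
time_s: 12.88
tcp_pos: [566.1, 138.7, 268.2]
tool_rot: [-0.0, 0.74, 0.673, -0.0]
force: [-0.5, -1.3, 0.9]
grip_width: 93.0
grip_force: 0.0
[565.89337802 137.82495899 268.44282607] [-9.19307951e-05  7.40084936e-01  6.72513292e-01 -3.89429396e-04]
[[282.34705966 192.90021034]]
[547 160  13 102 733] ((839.1517333984375, 90.31822967529297), (12.36297607421875, 108.41676330566406), 6.284135818481445)
[431  32  21  20 201] ((721.78271484375, 260.3742370605469), (11.429759979248047, 21.240924835205078), 45.20576095581055)
[432  65  14  20 129] ((720.2013549804688, 234.33860778808594), (16.233659744262695, 10.899579048156738), 80.49285125732422)
[443  12  11  19  96] ((728.5604248046875, 277.9176025390625), (14.446805000305176, 6.775956630706787), 72.33177185058594)
```

View pics/w2.png

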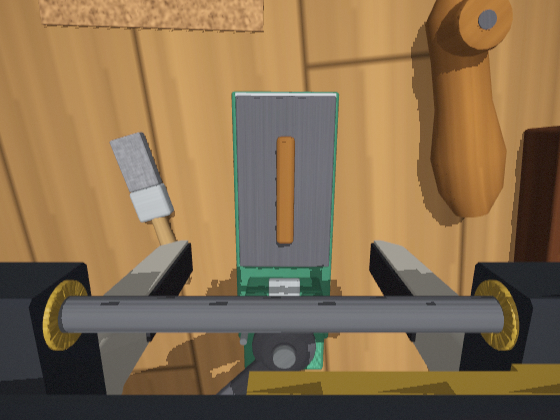

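The wrist view shows the cover's bar centred at (285,190), upright in the picture, so the tool is aligned. The mat's near edge is at the top left.

```bash
python3 - <<'E'
from h import *
c=camera("wrist");s=sensors.state()
p=at_z(c,[(285.5,190),(286.5,138),(284.5,243)],93)[:,:2]
q=s["tool_rot"];ph=2*np.arctan2(q[2],q[1]);d=p[0]-s["tcp_pos"][:2]
print(p,s["tcp_pos"],"bar heading",np.degrees(np.arctan2(*(p[1]-p[2])[::-1])),"tool",np.degrees(ph))
print("tool shift",d@[np.cos(ph),np.sin(ph)],d@[np.sin(ph),-np.cos(ph)])
m=at_z(c,[(43,25),(262,31)],3);print("mat edge",m,np.degrees(np.arctan2(*(m[1]-m[0])[1::-1])))
E
```

```text
[[570.97936799 138.73882206]
 [576.54381673 189.35208656]
 [564.86147068  82.90854785]] [565.8061375  137.33605281 268.68871395] bar heading 83.73676540862836 tool 84.46806898023253
tool shift 1.894937901239877 5.013909218522049
mat edge [[315.31266233 335.02761945   3.        ]
 [560.64079537 305.58215633   3.        ]] -6.844174866923342
```

```bash
python3 -m pendant '[{"translation":[0.001,0.002,0.03],"yaw":0.5},{"translation":[0.002,0.004,0.06],"yaw":0.7},{"translation":[0.002,0.004,0.09],"yaw":0.7},{"translation":[0.002,0.004,0.12],"yaw":0.7},{"translation":[0.002,0.004,0.15],"yaw":0.7},{"translation":[0.002,0.004,0.17],"yaw":0.7},{"translation":[0.002,0.004,0.185],"yaw":0.7},{"translation":[0.002,0.004,0.191],"yaw":0.7},{"translation":[0.002,0.004,0.191],"yaw":0.7},{"translation":[0.002,0.004,0.191],"yaw":0.7}]' 1 && python3 -m pendant '[{"translation":[0,0,0],"yaw":0},{"translation":[0,0,0],"yaw":0},{"translation":[0,0,0],"yaw":0},{"translation":[0,0,0],"yaw":0},{"translation":[0,0,0],"yaw":0},{"translation":[0,0,0],"yaw":0},{"translation":[0,0,0],"yaw":0},{"translation":[0,0,0],"yaw":0},{"translation":[0,0,0],"yaw":0},{"translation":[0,0,0],"yaw":0},{"translation":[0,0,0],"yaw":0},{"translation":[0,0,0],"yaw":0}]' -1;python3 -m pendant '[{"translation":[0,0,0],"yaw":0},{"translation":[0,0,0],"yaw":0},{"translation":[0,0,0],"yaw":0}]' -1
```

```text
time_s: 13.82
tcp_pos: [570.5, 139.1, 78.9]
tool_rot: [0.0, 0.745, 0.668, 0.0]
force: [-0.3, 0.5, 0.3]
grip_width: 92.7
grip_force: 0.0
time_s: 14.82
tcp_pos: [570.2, 139.5, 78.1]
tool_rot: [0.0, 0.744, 0.668, 0.0]
force: [-2.8, 0.9, -1.0]
grip_width: 17.7
grip_force: 27.0
time_s: 15.07
tcp_pos: [570.2, 139.6, 78.1]
tool_rot: [0.0, 0.744, 0.668, 0.0]
force: [0.7, -1.1, -0.6]
grip_width: 17.8
grip_force: 30.0
```

```bash
python3 -m pendant '[{"translation":[0,0,-0.005],"yaw":0},{"translation":[0,0,-0.01],"yaw":0},{"translation":[0,0,-0.017],"yaw":0},{"translation":[0,0,-0.025],"yaw":0},{"translation":[0,0,-0.035],"yaw":0},{"translation":[0,0,-0.045],"yaw":0},{"translation":[0,0,-0.06],"yaw":0},{"translation":[0,0,-0.075],"yaw":0},{"translation":[0,0,-0.085],"yaw":0},{"translation":[0,0,-0.09],"yaw":0},{"translation":[0,0,-0.09],"yaw":0}]'
```

```text
time_s: 15.98
tcp_pos: [570.7, 139.7, 169.5]
tool_rot: [0.001, 0.744, 0.668, 0.001]
force: [0.5, 0.2, -4.8]
grip_width: 17.9
grip_force: 30.0
```

```bash
python3 -m pendant '[{"translation":[0.0168,-0.01,0],"yaw":-5},{"translation":[0.0336,-0.02,0],"yaw":-10},{"translation":[0.0504,-0.03,0],"yaw":-15},{"translation":[0.0672,-0.04,0],"yaw":-20},{"translation":[0.084,-0.05,0],"yaw":-25},{"translation":[0.1008,-0.06,0],"yaw":-30},{"translation":[0.1176,-0.07,0],"yaw":-35},{"translation":[0.1344,-0.08,0],"yaw":-40},{"translation":[0.1512,-0.09,0],"yaw":-45},{"translation":[0.168,-0.1,0],"yaw":-50},{"translation":[0.1848,-0.11,0],"yaw":-55},{"translation":[0.2016,-0.12,0],"yaw":-60}]' && python3 -m pendant '[{"translation":[0.01,0.005,0],"yaw":-5},{"translation":[0.02,0.01,0],"yaw":-10},{"translation":[0.03,0.016,0],"yaw":-15},{"translation":[0.04,0.021,0],"yaw":-20},{"translation":[0.047,0.025,0],"yaw":-25},{"translation":[0.0517,0.028,0],"yaw":-29.4},{"translation":[0.0517,0.028,0],"yaw":-29.4},{"translation":[0.0517,0.028,0],"yaw":-29.4}]'
python3 - <<'E'
from h import *
c=camera("scene");b=camera("side")
o=np.zeros((600,800,3),np.uint8)
A=cv2.resize(c["img"][170:380,260:460],None,fx=2,fy=2);B=cv2.resize(b["img"][190:400,100:300],None,fx=2,fy=2)
o[:420,:400]=A;o[:420,400:]=B;cv2.imwrite("pics/s4.png",o)
s=sensors.state();print(s["tcp_pos"],s["tool_rot"],s["grip_width"])
E
```

```text
time_s: 16.98
tcp_pos: [471.7, 353.5, 167.3]
tool_rot: [-0.0, 0.309, 0.951, -0.001]
force: [0.3, 0.2, -4.3]
grip_width: 17.5
grip_force: 30.0
time_s: 17.65
tcp_pos: [447.1, 405.8, 167.4]
tool_rot: [-0.0, 0.06, 0.998, -0.0]
force: [0.3, 0.2, -5.5]
grip_width: 17.6
grip_force: 30.0
[447.38103597 405.60113096 167.70454743] [-2.59758126e-04  6.04739543e-02  9.98169700e-01 -2.88717597e-04] 17.52485325907776
```

View pics/s4.png

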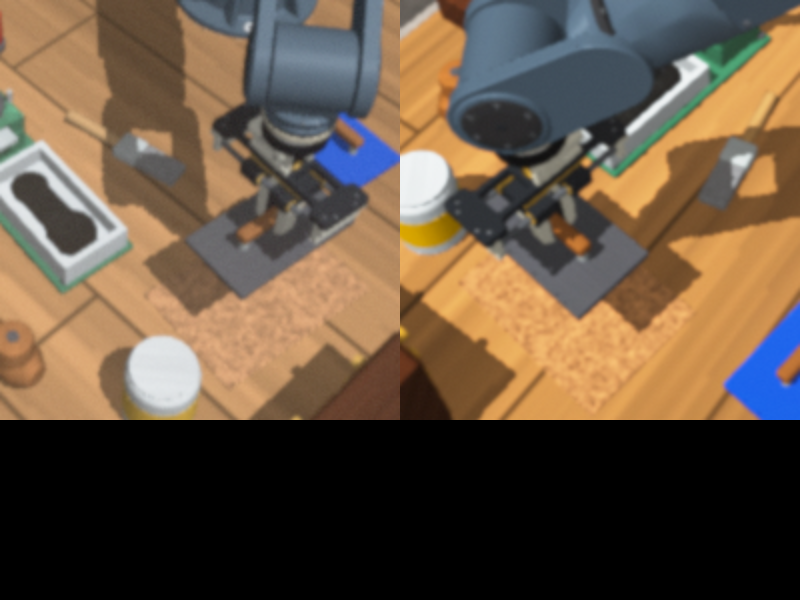

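The cover hangs level over the mat: plate centre near (262,240) in the scene crop, lengthwise along the mat, with the empty mould at left. Lowering gently.

```bash
python3 -m pendant '[{"translation":[0,0,0.015],"yaw":0},{"translation":[0,0,0.03],"yaw":0},{"translation":[0,0,0.045],"yaw":0},{"translation":[0,0,0.06],"yaw":0},{"translation":[0,0,0.075],"yaw":0},{"translation":[0,0,0.088],"yaw":0},{"translation":[0,0,0.098],"yaw":0},{"translation":[0,0,0.106],"yaw":0},{"translation":[0,0,0.112],"yaw":0},{"translation":[0,0,0.117],"yaw":0},{"translation":[0,0,0.12],"yaw":0},{"translation":[0,0,0.122],"yaw":0}]' && python3 -m pendant '[{"translation":[0,0,0.001],"yaw":0},{"translation":[0,0,0.002],"yaw":0},{"translation":[0,0,0.003],"yaw":0},{"translation":[0,0,0.004],"yaw":0},{"translation":[0,0,0.005],"yaw":0},{"translation":[0,0,0.006],"yaw":0},{"translation":[0,0,0.006],"yaw":0},{"translation":[0,0,0.006],"yaw":0}]'
```

```text
time_s: 18.75
tcp_pos: [447.5, 406.1, 46.1]
tool_rot: [0.0, 0.059, 0.998, 0.0]
force: [0.3, -0.8, -4.4]
grip_width: 17.9
grip_force: 30.0
time_s: 19.42
tcp_pos: [447.4, 406.0, 40.1]
tool_rot: [-0.0, 0.059, 0.998, -0.0]
force: [0.3, -0.1, -5.3]
grip_width: 17.6
grip_force: 30.0
```

Not yet touching, so I'll lower a little further.

```bash
python3 -m pendant '[{"translation":[0,0,0.0007],"yaw":0},{"translation":[0,0,0.0014],"yaw":0},{"translation":[0,0,0.002],"yaw":0},{"translation":[0,0,0.002],"yaw":0},{"translation":[0,0,0.002],"yaw":0}]'
```

```text
time_s: 19.83
tcp_pos: [447.5, 406.1, 39.1]
tool_rot: [0.0, 0.059, 0.998, 0.0]
force: [-3.4, -3.0, 6.2]
grip_width: 17.4
grip_force: 30.0
```

```bash
python3 -m pendant '[{"translation":[0,0,0],"yaw":0},{"translation":[0,0,0],"yaw":0},{"translation":[0,0,0],"yaw":0},{"translation":[0,0,0],"yaw":0},{"translation":[0,0,0],"yaw":0},{"translation":[0,0,0],"yaw":0},{"translation":[0,0,0],"yaw":0},{"translation":[0,0,0],"yaw":0}]' 0.6 && python3 -m pendant '[{"translation":[0,0,-0.01],"yaw":0},{"translation":[0,0,-0.03],"yaw":0},{"translation":[0,0,-0.06],"yaw":0},{"translation":[0,0,-0.09],"yaw":0},{"translation":[0,0,-0.12],"yaw":0},{"translation":[0,0,-0.15],"yaw":0},{"translation":[0,0,-0.18],"yaw":0},{"translation":[0,0,-0.2],"yaw":0},{"translation":[0,0,-0.2],"yaw":0},{"translation":[0,0,-0.2],"yaw":0}]'
python3 - <<'E'
from h import *
c=camera("scene");b=camera("wrist")
o=np.zeros((420,800,3),np.uint8)
A=cv2.resize(c["img"][170:380,215:455],None,fx=1.6,fy=1.6);B=cv2.resize(b["img"],None,fx=.72,fy=.72)
o[:A.shape[0],:A.shape[1]]=A;o[:B.shape[0],397:]=B[:,:403];cv2.imwrite("pics/s5.png",o)
E
```

```text
time_s: 20.5
tcp_pos: [447.4, 406.0, 38.1]
tool_rot: [-0.0, 0.059, 0.998, -0.0]
force: [0.5, 0.5, -0.6]
grip_width: 66.6
grip_force: 0.0
time_s: 21.33
tcp_pos: [447.6, 406.2, 239.5]
tool_rot: [0.001, 0.059, 0.998, 0.001]
force: [-0.4, 1.1, 0.2]
grip_width: 74.5
grip_force: 0.0
```

View pics/s5.png

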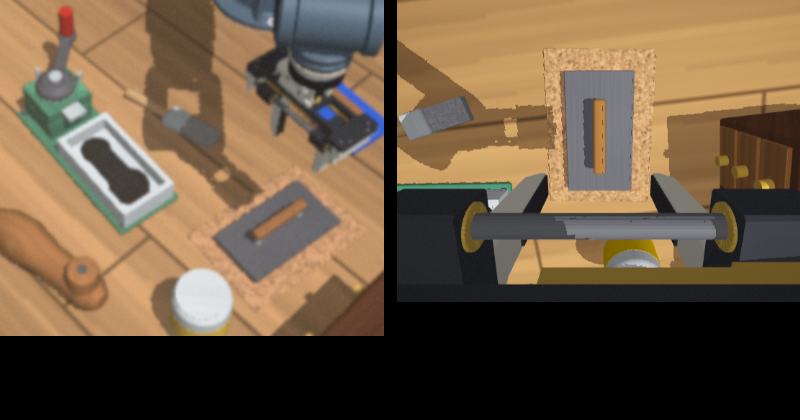

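The cover (scene crop 278,230; wrist crop 599,131) lies flat, centred and lengthwise on the mat. The latch is still drawn back and the gripper is clear, so I'm handing the job in.

```bash
python3 -c "
from station import manip
print(manip.job_done())"
```

```text
the job is handed in; nothing more can be done
None
```

I drew the latch back to its stop by the handle in three strokes, laid the cover flat, centred and lengthwise on the cork mat, and handed the job in at about 21 s; no verdict came back.

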